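Close up the apothecary listening table

ROBOT

A 6-joint arm with a two-finger parallel gripper is mounted at the origin on the work surface. World frame = base frame: x ahead of the robot, y to its left, z up, the work surface at z = 0. Lengths are in m, angles in degrees, forces in N, time in s.
With the tool pointing down it reaches from about 0.3 to 0.775 m from the base axis. Payload 14.6 kg.
Tool frame: the origin (TCP) lies between the finger pads; the fingertips stand 8 mm ahead of it and the grasp point (between the pads) lies 11 mm behind it; z points along the fingers, y is the line along which they close (so a half turn about z gives the same grasp; the last joint's range is limited). The gripper opens to 85 mm and grips with 20 to 120 N. Pads are 22 mm wide; open, the fingers measure 114 mm over their backs; the gripper's body (76 mm by 85 mm) begins 54 mm behind the grasp point. The pads swing forward as they close: fully open they stand 13 mm farther back than shut.
Start: joints at [65.512, 17.183, 87.147, -0, 75.671, -3.816], TCP at [0.194, 0.515, 0.239] pointing down, gripper open.
Joint ranges: [-173.82, 173.82], [-45.26, 126.66], [13.44, 144.39], [-59.66, 239.66], [0, 175.72], [-146.38, 146.38]. Speed limits (degrees/s): [127.2, 127.2, 147.25, 180, 180, 180].

INTERFACE

Orientations are given as a 3x3 rotation matrix whose columns are the frame's x, y, z axes.
In Python, from bench import observe, get_image, job_done gives the robot as it stands.
- The arm moves only by the tool send_rows, never from a script. Its argument "steps" is a list of rows, each a list of 5 numbers: the shift along the world's x, y, z in mm, then the turn about the world's z in rad, then the opening, from 0 (shut) to 1 (fully open). In form: [[x, y, z, yaw, grip], ...]. A call has 1 to 20 rows; each row is the pose to reach, as a shift and turn from the pose commanded when the call began; what a row does not reach only later rows make up. A row lasts 1/8 s, in which the tool goes at most 62.5 mm and 10.7 degrees, less where a joint would pass 70% of its speed; a pose out of reach is approached as far as the arm can. A call with a gripper value outside its range is refused whole. The fingers move at their own pace and stop on an object; "grip_force" is the grip in N (left out, the last holds). Time passes only in rows, so rows that repeat a pose let the fingers close. It gives the time, the measured TCP pose, the force, the opening and the grip force at its end, in the units of the state.
- observe(): the state, without advancing time (a new reading comes with each control period).
- get_image(name): name is "scene" or "top" or "wrist"; returns a dict with "pixels" (384x512x3 uint8, red, green, blue), "range_z" (384x512 float32, m along the optical axis (not along the pixel's ray), 0 where there is no reading), "fx", "fy", "cx", "cy" (pixels), "R" (3x3) and "t" (3): a world point X has camera coordinates R X + t; the wrist camera has in their place "tool_from_camera" (4x4, takes a point from camera to tool coordinates, whose origin is the TCP and whose axes are the flange's). Camera axes: x right, y down, z forward; pixel columns grow to the right and rows downward; lengths in m; the calibration is good to about 2 mm. A picture is of the moment at which its call begins: read the wrist's pose just before it.
- job_done(): hands the job in; it is judged then, once.
The state is a dict: "clock": time; "joint_pos": joint angles; "qvel": joint speeds; "tau": joint torques, N m; "position": TCP position; "orientation": TCP orientation; "ft_force": force on the tool from outside, world axes, zero at the start; "wrist_torque": the same for the moment, N m; "width": finger opening in m; "finger_force": force on a finger pad.
Only numpy, scipy, OpenCV 4.12 (cv2) and the standard library are available. Lean on these libraries where they do the work, as an engineer would, in place of code of your own. Each camera call takes 0.05 s, during which the arm holds its last target. There are 200 camera calls.

TASK

Close up the museum's apothecary table for the day: hang every headset squarely over the brass rail between its posts, with one ear cup on each side of the bar, and stand every porcelain jar that is out on the table upright in an empty compartment of the wooden case, leaving the jar already stored in its own. Then shut the case's lid fully, and leave the other things on the table in their places and upright.

Things in the scene. Friction and masses are not known exactly. Their poses are not given: they have to be found in the camera images.
- headset0: one of 2 or 3 identical listening headsets (None at the start: absent), standing on its ear cups like an upside-down U: 130 mm wide (its x), 50 deep (its y), 136 tall, 160 g. Origin: centre of its underside. Padded crown block, 50 (x) by 28 (y), from 112 to 136 up, to be pinched across its 28. Inside the U 86 is free along x between cushions; cups 56 tall. The same after half a turn about z.
- headset0_crown (a point): middle of the underside of headset0's crown block (112 mm above its origin), where the bar will touch
- headset1: one of 2 or 3 identical listening headsets (None at the start: absent), standing on its ear cups like an upside-down U: 130 mm wide (its x), 50 deep (its y), 136 tall, 160 g. Origin: centre of its underside. Padded crown block, 50 (x) by 28 (y), from 112 to 136 up, to be pinched across its 28. Inside the U 86 is free along x between cushions; cups 56 tall. The same after half a turn about z.
- headset1_crown (a point): middle of the underside of headset1's crown block (112 mm above its origin), where the bar will touch
- headset2: one of 2 or 3 identical listening headsets (None at the start: absent), standing on its ear cups like an upside-down U: 130 mm wide (its x), 50 deep (its y), 136 tall, 160 g. Origin: centre of its underside. Padded crown block, 50 (x) by 28 (y), from 112 to 136 up, to be pinched across its 28. Inside the U 86 is free along x between cushions; cups 56 tall. The same after half a turn about z.
- headset2_crown (a point): middle of the underside of headset2's crown block (112 mm above its origin), where the bar will touch
- rail: brass rail fixed to the table: sizes in mm: a round bar 16 in diameter along the rail's own y, bar top 160 above the table, on two posts of 18 diameter at y = -165 and +165 (round feet 32 radius, 8 high). Origin: on the table under the middle of the bar. Its place and yaw change from start to start.
- rail_top (a point): top of the bar, at its middle, axes as the rail's
- case: dark wooden jar case fixed to the table, open on top, mm: 100 (its x) by 236 (its y) by 85 tall; walls, floor and two dividers 5 thick. Three compartments in a row, each 90 by 72, 80 deep, centred at its y = -77, 0, +77, floor 5 up. Origin: centre of the underside. Its x points to the robot (yaw about pi), where the lid is hinged. Case and rail stand one left, one right, in either order.
- lid (a joint): angle of the case's lid, rad: 0 shut, grows as it opens towards the robot; starts standing open at 1.55 to 1.75, limit 1.9. Stiff hinge: it stays where it is left, and about 2 N at its free edge moves it.
- lid_hinge (a point): middle of the lid's hinge line, on the upper edge of the case nearest the robot (85 mm above the table)
- lid_edge (a point): middle of the lid's free edge, on its outer face. The lid is 100 mm from hinge to free edge, 236 along the hinge, 8 thick; a low brass finger strip, 50 long and 7 high, lies on its outer face, 88 from the hinge, midway along y. While the lid stands open the outer face looks to the robot.
- jar_a: knobbed porcelain jar (solid, lid fixed on), sizes in mm: body 54 in diameter and about 42 tall, with a round knob 20 in diameter from 45 to 66 above the underside; 140 g. Origin: centre of the underside. Stands on the table (one or two such jars do; None at the start means absent).
- jar_b: knobbed porcelain jar (solid, lid fixed on), sizes in mm: body 54 in diameter and about 42 tall, with a round knob 20 in diameter from 45 to 66 above the underside; 140 g. Origin: centre of the underside. Stands on the table (one or two such jars do; None at the start means absent).
- stored0: knobbed porcelain jar (solid, lid fixed on), sizes in mm: body 54 in diameter and about 42 tall, with a round knob 20 in diameter from 45 to 66 above the underside; 140 g. Origin: centre of the underside. Already stored in a compartment of the case; just one of stored0, stored1, stored2 is present (None at the start means absent).
- stored1: knobbed porcelain jar (solid, lid fixed on), sizes in mm: body 54 in diameter and about 42 tall, with a round knob 20 in diameter from 45 to 66 above the underside; 140 g. Origin: centre of the underside. Already stored in a compartment of the case; just one of stored0, stored1, stored2 is present (None at the start means absent).
- stored2: knobbed porcelain jar (solid, lid fixed on), sizes in mm: body 54 in diameter and about 42 tall, with a round knob 20 in diameter from 45 to 66 above the underside; 140 g. Origin: centre of the underside. Already stored in a compartment of the case; just one of stored0, stored1, stored2 is present (None at the start means absent).
- mug: bystander, not part of the job: steel mug, 76 mm diameter, 85 tall; origin at its underside
- mortar: bystander, not part of the job: marble mortar bowl, 100 mm diameter, 55 tall; origin at its underside
- weight: bystander, not part of the job: brass weight, 30 mm diameter, 36 tall; origin at its underside
- scoop: bystander, not part of the job: steel scoop like a spoon lying on the table; origin at its underside
There are look-alikes about, which are no part of the job. Leave any black, green or purple look-alike of the jar_b alone.

How it is judged:
By the outcome, as a careful person would: the job done as asked, in the order asked, and still so for the second after the job is handed in, with the robot touching nothing.
Of headset0, headset1, headset2 only 2 to 3 are there at a start; the rules pass over those that are not, and their reading is None.
Of jar_a, jar_b only 1 to 2 are there at a start; the rules pass over those that are not, and their reading is None.
Of stored0, stored1, stored2 only 1 to 1 are there at a start; the rules pass over those that are not, and their reading is None.
At some moment in a run one of jar_a, jar_b may be knocked a few centimetres aside while the robot is not near it.
It also fails if it takes over 210 s, if anything falls off the work surface, if the arm or the gripper's body presses on something with over 40 N, if the wrist force passes 120 N, or if a joint passes its speed limit or range.

## Working session

There is one attempt and no reset: what is moved stays moved. The work goes in short steps, Python scripts to look and compute and a tool call to move; the robot and the scene stay as the last step left them, time stands still between calls to the robot, and variables do not carry over. Pictures are saved under pics/ and viewed, at most 14 in all, crops included, and the job is handed in when it is done.

Besides the shell and the picture viewer there is one more tool, called after ">>>" by a JSON object that holds its "name" and its "arguments". send_rows: Moves the arm, as the interface text tells. Its arguments: {"type":"object","properties":{"steps":{"type":"array"},"grip_force":{"type":"number"}},"required":["steps"]}

```bash
ls; mkdir -p pics; cat > h.py <<'E'
import numpy as np, cv2
from bench import observe, get_image, job_done
def cloud(im):
    z=im["range_z"]; v,u=np.indices(z.shape)
    c=np.stack([(u-im["cx"])/im["fx"]*z,(v-im["cy"])/im["fy"]*z,z],-1)
    R=np.array(im["R"]);t=np.array(im["t"])
    P=(c-t)@R
    P[z<=0]=np.nan
    return P
def wcloud(im,o):
    z=im["range_z"]; v,u=np.indices(z.shape)
    c=np.stack([(u-im["cx"])/im["fx"]*z,(v-im["cy"])/im["fy"]*z,z],-1)
    T=np.array(im["tool_from_camera"])
    P=(c@T[:3,:3].T+T[:3,3])@np.array(o["orientation"]).T+np.array(o["position"])
    P[z<=0]=np.nan
    return P
def save(n,im): cv2.imwrite("pics/"+n+".png",im["pixels"][...,::-1])
E
python3 - <<'E'
from h import *
o=observe();print(o)
for n in("top","scene"):
    im=get_image(n);save(n+"0",im);print(n,im["fx"],im["R"],im["t"])
    np.save(n+"0.npy",cloud(im))
E
```

```text
pics
{'clock': 0.0, 'joint_pos': array([ 6.55127466e+01,  1.72153096e+01,  8.71822391e+01, -1.56318639e-04,
        7.56706466e+01, -3.81443063e+00]), 'qvel': array([-0.0613526 , -0.0078    , -0.07069229, -0.00408163,  0.03875024,
       -0.03610827]), 'tau': array([ 6.89854533e-04, -5.43491507e+01, -3.61802602e+01, -5.78729086e-06,
        3.88113986e-03, -3.38262964e-05]), 'position': array([0.19405813, 0.51437248, 0.23871005]), 'orientation': array([[-9.35611811e-01,  3.53030167e-01, -4.90934647e-04],
       [ 3.53030500e-01,  9.35611185e-01, -1.08427063e-03],
       [ 7.65437056e-05, -1.18777131e-03, -9.99999292e-01]]), 'ft_force': array([ 0.77208397, -0.16206679,  0.20776207]), 'wrist_torque': array([0.0342194 , 0.01876677, 0.06416533]), 'finger_force': 0.0, 'width': 0.08572989149438777}
top 430.38994758129644 [[-0.01048479 -0.99981409  0.01618199]
 [-0.9929648   0.00850145 -0.11810428]
 [ 0.11794476 -0.01730645 -0.99286934]] [-0.04672949  0.50375291  1.49083119]
scene 361.7466465969117 [[ 0.20490587  0.97866795 -0.01492064]
 [ 0.77619713 -0.1717629  -0.60664283]
 [-0.59626471  0.11272332 -0.79483448]] [-0.04265177 -0.29336095  1.55941861]
```

View pics/top0.png

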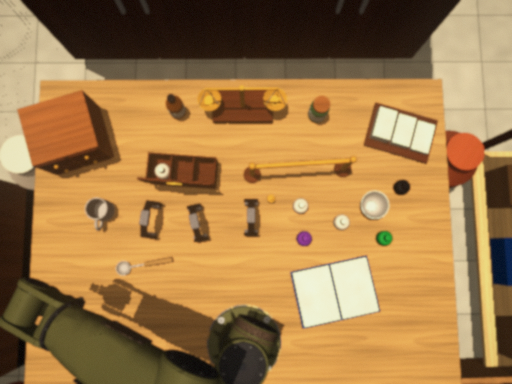

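View pics/scene0.png

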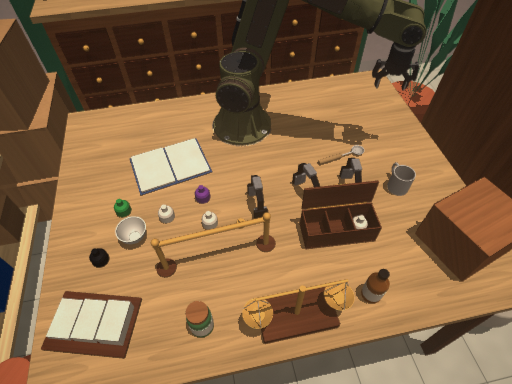

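The top view shows the case at (181,172) with its stored jar at (162,171), the rail at (300,168), and three headsets at (151,219), (198,222) and (251,217). There are white jars at (301,205) and (342,222), and purple, green and black look-alikes at (304,239), (385,238) and (402,187). The white jars match the stored jar. I'll measure next and crop to confirm.

```bash
cat >> h.py <<'E'
def rect(P,m):
    p=P[m][:,:2]; p=p[~np.isnan(p[:,0])]
    (c,s,a)=cv2.minAreaRect((p*1000).astype(np.float32)); return np.round(c,1),np.round(s,1),round(a,1),len(p)
E
python3 - <<'E'
from h import *
P=np.load("top0.npy");S=np.load("scene0.npy")
print("table z",np.nanmedian(P[260:280,200:210,2]),np.nanmedian(S[200:215,100:115,2]))
h=lambda P,u0,u1,v0,v1,z0,z1:(lambda m:m)(np.pad(((P[v0:v1,u0:u1,2]>z0)&(P[v0:v1,u0:u1,2]<z1)),((v0,384-v1),(u0,512-u1))))
print("case rim+",rect(P,h(P,138,225,145,195,.075,.092)))
m=h(P,138,225,140,195,.095,.2);print("lid",rect(P,m),np.nanmax(P[m][:,2]))
for n,(u0,u1,v0,v1) in dict(A=(132,170,195,245),B=(182,218,195,248),C=(238,264,192,242)).items():
    m=h(P,u0,u1,v0,v1,.118,.15);print(n,"crown",rect(P,m),np.nanmedian(P[m][:,2]))
    m=h(P,u0,u1,v0,v1,.02,.15);print(n,"all",rect(P,m))
m=h(P,235,365,145,190,.145,.175);print("bar",rect(P,m),np.nanmedian(P[m][:,2]))
for n,(u0,u1,v0,v1) in dict(j1=(290,312,195,216),j2=(332,352,212,232),st=(150,172,160,182),w=(264,278,192,206),mortar=(355,395,185,225),pur=(294,315,230,248),green=(375,395,230,248),mug=(80,115,195,235)).items():
    m=h(P,u0,u1,v0,v1,.02,.12);print(n,rect(P,m),np.nanmax(P[m][:,2]))
S=np.load("scene0.npy")
for n,(u0,u1,v0,v1) in dict(A=(338,366,150,190),B=(292,325,158,200),C=(245,272,170,222)).items():
    m=h(S,u0,u1,v0,v1,.118,.145);print(n,"crownS",rect(S,m))
m=h(S,150,275,210,255,.145,.175);print("barS",rect(S,m))
for n,(u0,u1,v0,v1) in dict(j1=(200,220,205,230),j2=(157,176,203,225)).items():
    m=h(S,u0,u1,v0,v1,.02,.12);print(n,rect(S,m),np.nanmax(S[m][:,2]))
m=h(S,295,385,178,250,.075,.2);print("caseS",rect(S,m))
a=cv2.imread("pics/top0.png")
cv2.imwrite("pics/crop.png",cv2.resize(a[140:260,80:420],(793,280),interpolation=cv2.INTER_CUBIC))
E
```

```text
table z -0.0004803913519849242 -8.521240481217846e-05
case rim+ (array([589.3, 209.6]), array([237. , 109.2]), 85.0, 236)
lid (array([532.1, 213.6]), array([234.1,  15. ]), 85.1, 365) 0.19167701200392553
A crown (array([423.9, 318.6]), array([29.2, 81.5]), 78.6, 188) 0.13281818493087877
A all (array([422.7, 317.9]), array([ 48.7, 129.8]), 82.0, 418)
B crown (array([407.5, 156.7]), array([88.2, 28.2]), 12.7, 189) 0.13269851949315004
B all (array([410.1, 156.6]), array([130.4,  48.8]), 11.9, 395)
C crown (array([428.2, -29.2]), array([26.3, 83.1]), 89.5, 189) 0.13341456221476247
C all (array([426.8, -29.2]), array([ 48.9, 128.6]), 89.4, 384)
bar (array([ 593.4, -198.6]), array([ 22.3, 349.7]), 3.5, 520) 0.1580730266675875
j1 (array([ 466.9, -203.8]), array([51.2, 50.5]), 61.8, 187) 0.07288570333992775
j2 (array([ 408.4, -347.9]), array([50.3, 49.6]), 90.0, 190) 0.07066044336208019
st (array([597.2, 284. ]), array([79.6, 65.4]), 83.4, 278) 0.08151706123106452
w (array([ 495. , -102.8]), array([24.9, 25.6]), 88.0, 45) 0.04238981755185917
mortar (array([ 470.9, -482.5]), array([ 97.8, 142.2]), 11.3, 357) 0.06310316318966211
pur (array([ 352. , -213.9]), array([51.2, 52. ]), 45.9, 190) 0.07475538267416085
green (array([ 350.8, -496.3]), array([50.7, 50.9]), 79.1, 200) 0.0725211563104954
mug (array([448.2, 499.1]), array([ 76.5, 100. ]), 57.4, 405) 0.09047674824154392
A crownS (array([431.6, 320.6]), array([27.8, 79.2]), 81.3, 148)
B crownS (array([465. , 154.5]), array([ 69.1, 167. ]), 74.9, 218)
C crownS (array([493.6, -26.9]), array([ 28.6, 202.4]), 89.0, 156)
barS (array([ 602.7, -196.4]), array([ 23.8, 350.4]), 3.7, 692)
j1 (array([ 477.7, -201.9]), array([52.1, 47.7]), 86.0, 200) 0.07145480812629033
j2 (array([ 419.9, -344.5]), array([42.6, 52.9]), 11.7, 198) 0.06968068646771647
caseS (array([548.8, 216.7]), array([237.5, 204.1]), 84.8, 2152)
```

View pics/crop.png

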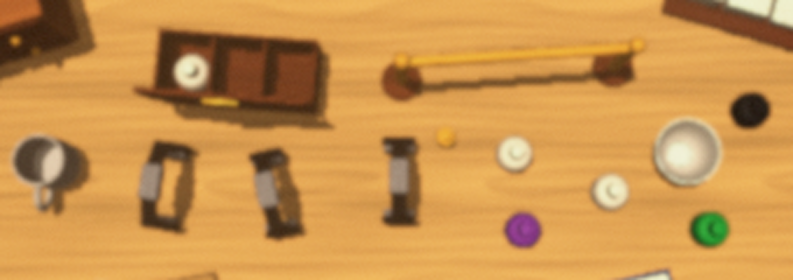

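White jars at crop (515,153) and (610,190) match the stored jar's colour. The purple, green and black ones are look-alikes, so I'll leave them alone. I'll start with headset C (bottom-centre, right-most of the three).

>>> {"name": "send_rows", "arguments": {"steps": [[118,-270,0,0.35,1],[118,-270,0,0.35,1],[118,-270,0,0.35,1],[118,-270,0,0.35,1],[236,-543,0,0.35,1],[236,-543,0,0.35,1],[236,-543,0,0.35,1],[236,-543,0,0.35,1],[236,-543,0,0.35,1],[236,-543,0,0.35,1],[236,-543,0,0.35,1],[236,-543,0,0.35,1],[236,-543,0,0.35,1]], "grip_force": 40}}

```text
clock: 1.72
position: [0.4299, -0.0276, 0.2393]
orientation: [[-1.0, 0.009, 0.0], [0.009, 1.0, 0.0], [-0.0, 0.0, -1.0]]
ft_force: [0.1, -0.4, -0.3]
width: 0.0855
finger_force: 0.0
```

```bash
cat >> h.py <<'E'
def wlook(name=None):
    o=observe(); im=get_image("wrist"); P=wcloud(im,o)
    if name: save(name,im)
    y=o["orientation"][:,1]; print("t",round(o["clock"],2),"tcp",np.round(o["position"]*1000,1),"yaw",round(np.degrees(np.arctan2(y[1],y[0])),1),"w",round(o["width"],4),"F",np.round(o["ft_force"],1),o["finger_force"])
    return o,im,P
def blobs(P,z0,z1,minn=150):
    m=((P[...,2]>z0)&(P[...,2]<z1)).astype(np.uint8)
    n,l,s,c=cv2.connectedComponentsWithStats(m)
    for i in range(1,n):
        if s[i,4]>minn: print(" blob",s[i,:4],rect(P,l==i),"zmax",round(np.nanmax(P[l==i][:,2]),4))
E
python3 - <<'E'
from h import *
o,im,P=wlook("w1")
blobs(P,.127,.15);blobs(P,.02,.15)
E
```

```text
t 1.73 tcp [429.9 -27.6 239.3] yaw 89.5 w 0.0855 F [ 0.1 -0.4 -0.3] 0.0
 blob [465 134  43  67] (array([412.9, 158. ]), array([55.6, 28.1]), 12.9, 2388) zmax 0.1383
 blob [243 158  34  62] (array([428.6, -26.9]), array([27.8, 51.6]), 88.7, 1932) zmax 0.1387
 blob [398 285 114  22] (array([531.3, 158.3]), array([110.4,   3. ]), 85.3, 1554) zmax 0.15
 blob [246 329  19  21] (array([583.7, -33.1]), array([10.9, 18.4]), 4.6, 315) zmax 0.1499
 blob [55 69 60 53] (array([ 354.8, -210.8]), array([53.3, 49.7]), 1.3, 2386) zmax 0.0688
 blob [393  82 115 138] (array([412.6, 157.8]), array([128.9,  48.7]), 12.4, 7874) zmax 0.1383
 blob [235 104  49 134] (array([429.4, -27.3]), array([ 49.7, 127.9]), 89.5, 4499) zmax 0.1387
 blob [  0 134   9  33] (array([ 415.8, -323.6]), array([ 9.1, 37.9]), 78.0, 186) zmax 0.0334
 blob [ 88 173  51  46] (array([ 468. , -199.9]), array([53.2, 47.1]), 35.5, 1816) zmax 0.068
 blob [190 203  24  23] (array([497.9, -99.1]), array([28.8, 28.6]), 16.1, 410) zmax 0.0371
 blob [356 239 156  68] (array([539.9, 198.8]), array([203.3,  23. ]), 88.3, 7222) zmax 0.15
 blob [246 270  19  80] (array([583.7, -33.1]), array([10.9, 18.4]), 4.6, 1226) zmax 0.1499
 blob [  0 283  24  29] (array([ 604.8, -357.6]), array([18.2, 11. ]), 29.4, 354) zmax 0.0593
 blob [345 292  19  46] (array([625.2,  91.8]), array([ 3.3, 20.5]), 84.9, 291) zmax 0.0864
```

>>> {"name": "send_rows", "arguments": {"steps": [[0,0,-60,0,1],[0,0,-114,0,1],[0,0,-114,0,1],[0,0,-114,0,1],[0,0,-114,0,0],[0,0,-114,0,0],[0,0,-114,0,0],[0,0,-114,0,0],[0,0,-114,0,0],[0,0,-114,0,0],[0,0,-90,0,0],[0,0,-50,0,0],[0,0,-10,0,0],[0,0,30,0,0],[0,0,70,0,0],[0,0,90,0,0],[0,0,90,0,0],[0,0,90,0,0]], "grip_force": 40}}

```text
clock: 4.03
position: [0.4298, -0.0284, 0.3281]
orientation: [[-1.0, 0.011, -0.002], [0.011, 1.0, 0.0], [0.002, 0.0, -1.0]]
ft_force: [0.1, 0.4, -1.7]
width: 0.0272
finger_force: 40.3
```

```bash
python3 - <<'E'
from h import *
o,im,P=wlook("w2")
im=get_image("top");P=cloud(im)
m=(P[...,2]>.15)&(P[...,2]<.175);m[:, :230]=0;m[:,370:]=0;m[190:]=0;m[:140]=0
p=P[m];print(rect(P,m));
# bar axis: middle line fit with highest pts
k=p[:,2]>np.nanpercentile(p[:,2],60);v=cv2.fitLine((p[k][:,:2]*1000).astype(np.float32),cv2.DIST_HUBER,0,.01,.01).ravel();print(v,np.degrees(np.arctan2(v[1],v[0])))
E
```

```text
t 4.03 tcp [429.8 -28.4 328.1] yaw 89.4 w 0.0272 F [ 0.1  0.4 -1.7] 40.31219959259033
(array([ 593.4, -198.5]), array([ 23. , 349.6]), 3.7, 506)
[ 6.6321842e-02 -9.9779826e-01  5.9398309e+02 -2.0134758e+02] -86.19724
```

View pics/w2.png

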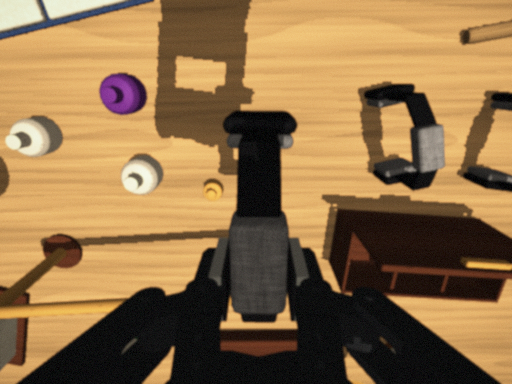

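Headset C is held squarely between the pads, with the rail bar in view at row 305. Next I move it over the rail, at rail y = -85.

>>> {"name": "send_rows", "arguments": {"steps": [[40,-60,0,0.02,0],[70,-100,0,0.04,0],[100,-145,0,0.073,0],[130,-190,0,0.073,0],[155,-230,0,0.073,0],[172,-254,0,0.073,0],[172,-254,0,0.073,0],[172,-254,0,0.073,0],[172,-254,0,0.073,0]]}}

```text
clock: 5.25
position: [0.602, -0.2817, 0.3295]
orientation: [[-0.998, -0.063, 0.0], [-0.063, 0.998, -0.0], [-0.0, -0.0, -1.0]]
ft_force: [0.6, -0.7, -1.9]
width: 0.027
finger_force: 40.6
```

```bash
python3 - <<'E'
from h import *
o,im,P=wlook("w3")
im=get_image("scene");save("s3",im)
E
```

```text
t 5.25 tcp [ 602.  -281.7  329.5] yaw 93.6 w 0.027 F [ 0.6 -0.7 -1.9] 40.60608386993408
```

View pics/s3.png

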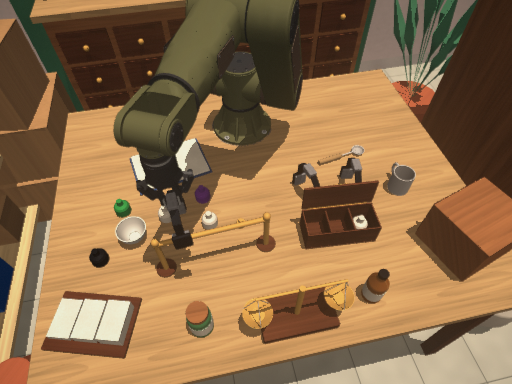

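The headset hangs over the bar at (180,215), between the posts. I'll lower it, going slowly near contact.

>>> {"name": "send_rows", "arguments": {"steps": [[0,0,-35,0,0],[0,0,-70,0,0],[0,0,-105,0,0],[0,0,-135,0,0],[0,0,-145,0,0],[0,0,-150,0,0],[0,0,-153,0,0],[0,0,-155,0,0],[0,0,-155,0,0]]}}

```text
clock: 6.48
position: [0.6022, -0.2825, 0.1746]
orientation: [[-0.998, -0.062, 0.0], [-0.062, 0.998, -0.0], [-0.0, -0.0, -1.0]]
ft_force: [0.2, 0.3, -1.5]
width: 0.027
finger_force: 40.6
```

>>> {"name": "send_rows", "arguments": {"steps": [[0,0,-1,0,0],[0,0,-2,0,0],[0,0,-2,0,0],[0,0,-2,0,0]]}}

```text
clock: 6.98
position: [0.6024, -0.2825, 0.1737]
orientation: [[-0.998, -0.062, 0.001], [-0.062, 0.998, -0.001], [-0.001, -0.001, -1.0]]
ft_force: [-3.0, 2.9, 7.1]
width: 0.0272
finger_force: 41.8
```

```bash
python3 - <<'E'
from h import *
o,im,P=wlook("w4")
E
```

```text
t 6.97 tcp [ 602.4 -282.5  173.7] yaw 93.6 w 0.0272 F [-3.   2.9  7.1] 41.8011474609375
```

View pics/w4.png

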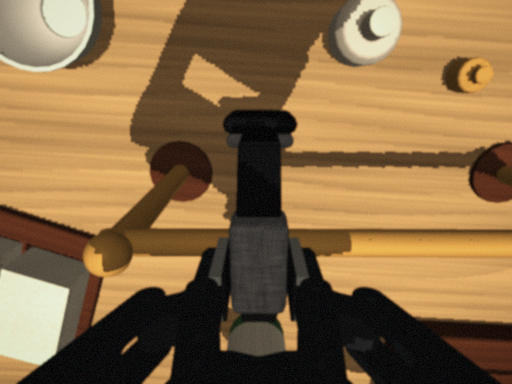

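Contact shows +7 N with the bar under the crown, so the headset is seated. I'll release with a partial opening and rise.

>>> {"name": "send_rows", "arguments": {"steps": [[0,0,2,0,0.2],[0,0,2,0,0.35],[0,0,2,0,0.55],[0,0,2,0,0.55],[0,0,2,0,0.55],[0,0,20,0,0.55],[0,0,50,0,0.55],[0,0,100,0,0.8],[0,0,140,0,1],[0,0,156,0,1],[0,0,156,0,1]]}}

```text
clock: 8.4
position: [0.6022, -0.2824, 0.3291]
orientation: [[-0.998, -0.062, 0.001], [-0.062, 0.998, -0.001], [-0.001, -0.001, -1.0]]
ft_force: [-0.2, -0.5, -0.5]
width: 0.0854
finger_force: 0.0
```

```bash
python3 - <<'E'
from h import *
o,im,P=wlook("w5")
blobs(P,.176,.2);blobs(P,.15,.17)
m=(P[...,2]>.156)&(P[...,2]<.167)
p=P[m]*1000
v=cv2.fitLine(p[:,:2].astype(np.float32),cv2.DIST_HUBER,0,.01,.01).ravel();print(v)
blobs(P,.03,.2)
E
```

```text
t 8.4 tcp [ 602.2 -282.4  329.1] yaw 93.6 w 0.0854 F [-0.2 -0.5 -0.5] 0.0
 blob [244 150  30  51] (array([ 601. , -282.6]), array([48.5, 27.6]), 4.2, 1452) zmax 0.1865
 blob [413 376  29   8] (array([837.9, -68.4]), array([ 7.4, 34.4]), 1.5, 203) zmax 0.1959
 blob [248 113  23  31] (array([ 558.4, -285. ]), array([26.6, 21.6]), 3.7, 628) zmax 0.17
 blob [169 161  76  23] (array([ 606.3, -334.9]), array([75.1, 20.9]), 89.7, 904) zmax 0.17
 blob [274 162 238  24] (array([ 592.9, -149.6]), array([ 23. , 235.4]), 2.3, 3414) zmax 0.1699
 blob [249 205  21  15] (array([ 647.5, -279.4]), array([23.8, 21.4]), 1.8, 281) zmax 0.17
[ 5.514620e-02 -9.984783e-01  5.958711e+02 -1.878040e+02]
 blob [76  0 85 77] (array([ 474.2, -460.4]), array([98.5, 89.1]), 82.7, 2104) zmax 0.0575
 blob [197   0  39  14] (array([ 431.7, -345.3]), array([14.2, 46.7]), 4.2, 395) zmax 0.045
 blob [306  26  43  46] (array([ 471. , -203.4]), array([52.7, 52.4]), 49.7, 1503) zmax 0.0685
 blob [22 63 48 42] (array([ 534.9, -564.2]), array([51.6, 47.6]), 5.0, 1464) zmax 0.0684
 blob [168 102 344 118] (array([ 597.4, -200.4]), array([128.5, 344.8]), 3.6, 9532) zmax 0.1865
 blob [  0 168 138 113] (array([ 740.1, -575.2]), array([206. , 112.4]), 72.9, 8982) zmax 0.0586
 blob [234 255  46  73] (array([ 807.9, -272.9]), array([64.2, 63.8]), 46.9, 2835) zmax 0.1222
 blob [384 263 106  57] (array([832.1,  19.7]), array([105.2, 175.1]), 0.0, 2701) zmax 0.0888
 blob [333 299  31  42] (array([ 847. , -136.1]), array([77.5, 38. ]), 27.7, 824) zmax 0.1415
 blob [489 305  23  41] (array([836.2, 110.8]), array([76. , 37.3]), 47.1, 519) zmax 0.12
 blob [413 376  29   8] (array([837.9, -68.4]), array([ 7.4, 34.4]), 1.5, 203) zmax 0.1959
```

View pics/w5.png

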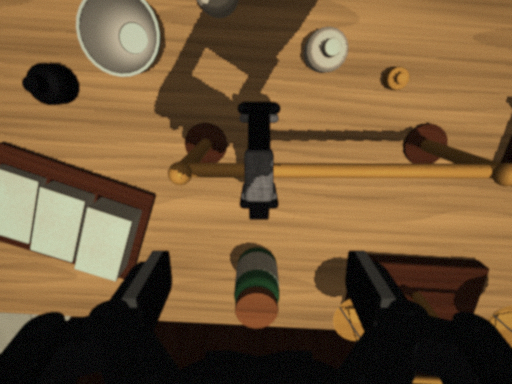

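Headset C hangs square: its crown is at (601,-282.6) and the bar there is at x = 601.1. Next is headset B.

>>> {"name": "send_rows", "arguments": {"steps": [[-95,220,0,0.08,1],[-95,220,0,0.08,1],[-95,220,0,0.08,1],[-95,220,0,0.08,1],[-189,440,0,0.155,1],[-189,440,0,0.155,1],[-189,440,0,0.155,1],[-189,440,0,0.155,1],[-189,440,-50,0.155,1],[-189,440,-110,0.155,1],[-189,440,-110,0.155,1],[-189,440,-110,0.155,1]]}}

```text
clock: 9.95
position: [0.4137, 0.1576, 0.2198]
orientation: [[-0.977, -0.215, 0.001], [-0.215, 0.977, 0.0], [-0.001, 0.0, -1.0]]
ft_force: [-0.1, -0.2, -0.3]
width: 0.0853
finger_force: 0.0
```

```bash
python3 - <<'E'
from h import *
o,im,P=wlook()
blobs(P,.126,.142);blobs(P,.02,.15)
E
```

```text
t 9.95 tcp [413.7 157.6 219.8] yaw 102.4 w 0.0853 F [-0.1 -0.2 -0.3] 0.0
 blob [243 160  37  70] (array([412.7, 159. ]), array([58.2, 27.9]), 12.0, 2330) zmax 0.1384
 blob [418 215  63  67] (array([425.5, 320.2]), array([29. , 57.7]), 81.3, 2322) zmax 0.1381
 blob [163 300 191  56] (array([533.9, 188.5]), array([179.7,   3.5]), 85.3, 2336) zmax 0.142
 blob [  0 319  26  18] (array([580.2, -32.8]), array([13.4,  5. ]), 88.8, 224) zmax 0.142
 blob [235 104  52 143] (array([412., 159.]), array([128.3,  50. ]), 12.2, 5122) zmax 0.1384
 blob [351 146 130 144] (array([424.9, 320.3]), array([ 49.4, 128.4]), 81.9, 7044) zmax 0.1381
 blob [  9 175  29  25] (array([496.7, -97.6]), array([28.5, 26.8]), 37.4, 550) zmax 0.0372
 blob [484 233  28  62] (array([465.6, 467.1]), array([66. , 20.9]), 6.7, 1148) zmax 0.0654
 blob [160 248 204 114] (array([539.8, 202.3]), array([208.2,  14.4]), 85.4, 13212) zmax 0.15
 blob [  0 258  89  86] (array([583.3, -30.4]), array([18.1, 11.5]), 62.2, 1677) zmax 0.1499
 blob [ 76 376  29   8] (array([778.7, -11. ]), array([ 6.6, 39.6]), 7.7, 174) zmax 0.0302
```

>>> {"name": "send_rows", "arguments": {"steps": [[-1,1,-50,0,1],[-1,1,-95,0,1],[-1,1,-95,0,1],[-1,1,-95,0,1],[-1,1,-95,0,0],[-1,1,-95,0,0],[-1,1,-95,0,0],[-1,1,-95,0,0],[-1,1,-95,0,0],[-1,1,-95,0,0],[-1,1,-70,0,0],[-1,1,-30,0,0],[-1,1,10,0,0],[-1,1,50,0,0],[-1,1,90,0,0],[-1,1,130,0,0],[-1,1,130,0,0],[-1,1,130,0,0]], "grip_force": 40}}

```text
clock: 12.25
position: [0.4119, 0.1585, 0.3473]
orientation: [[-0.976, -0.216, -0.001], [-0.216, 0.976, -0.0], [0.001, -0.0, -1.0]]
ft_force: [0.9, 0.1, -2.2]
width: 0.0272
finger_force: 40.3
```

>>> {"name": "send_rows", "arguments": {"steps": [[20,-50,0,-0.05,0],[45,-100,0,-0.1,0],[70,-150,0,-0.154,0],[95,-200,0,-0.154,0],[125,-250,0,-0.154,0],[155,-300,0,-0.154,0],[175,-340,0,-0.154,0],[184,-355,0,-0.154,0],[184,-355,0,-0.154,0],[184,-355,0,-0.154,0],[184,-355,-40,-0.154,0],[184,-355,-80,-0.154,0],[184,-355,-120,-0.154,0],[184,-355,-150,-0.154,0],[184,-355,-168,-0.154,0],[184,-355,-172,-0.154,0],[184,-355,-175,-0.154,0],[184,-355,-176,-0.154,0],[184,-355,-177,-0.154,0],[184,-355,-177,-0.154,0]]}}

```text
clock: 14.75
position: [0.5963, -0.1965, 0.1718]
orientation: [[-0.998, -0.063, 0.001], [-0.063, 0.998, -0.0], [-0.001, -0.0, -1.0]]
ft_force: [0.4, 0.6, 0.6]
width: 0.0272
finger_force: 40.8
```

>>> {"name": "send_rows", "arguments": {"steps": [[0,0,-1,0,0],[0,0,-1,0,0]]}}

```text
clock: 15.0
position: [0.5964, -0.1965, 0.1717]
orientation: [[-0.998, -0.063, 0.001], [-0.063, 0.998, -0.001], [-0.001, -0.001, -1.0]]
ft_force: [-5.0, 1.3, 9.0]
width: 0.0272
finger_force: 41.9
```

>>> {"name": "send_rows", "arguments": {"steps": [[0,0,1,0,0.2],[0,0,1,0,0.35],[0,0,1,0,0.55],[0,0,1,0,0.55],[0,0,1,0,0.55],[0,0,20,0,0.55],[0,0,50,0,0.55],[0,0,100,0,0.8],[0,0,156,0,1],[-50,50,156,0,1],[-171,517,156,-0.206,1],[-171,517,156,-0.206,1],[-171,517,156,-0.206,1],[-171,517,156,-0.206,1],[-171,517,156,-0.206,1],[-171,517,156,-0.206,1],[-171,517,156,-0.206,1],[-171,517,156,-0.206,1],[-171,517,156,-0.206,1],[-171,517,100,-0.206,1]]}}

```text
clock: 17.5
position: [0.4263, 0.3214, 0.2739]
orientation: [[-0.99, 0.141, 0.007], [0.141, 0.99, 0.004], [-0.007, 0.005, -1.0]]
ft_force: [1.6, 0.1, -0.8]
width: 0.0851
finger_force: 0.0
```

```bash
python3 - <<'E'
from h import *
o,im,P=wlook()
blobs(P,.126,.142);blobs(P,.02,.15)
im=get_image("top");P=cloud(im);P[:,:230]=np.nan;P[:,400:]=np.nan
blobs(P,.176,.2,30);blobs(P,.03,.08,100)
E
```

```text
t 17.5 tcp [426.3 321.4 273.9] yaw 81.9 w 0.0851 F [ 1.6  0.1 -0.8] 0.0
 blob [243 145  31  60] (array([425.7, 321.3]), array([27.8, 58.9]), 81.3, 1610) zmax 0.1382
 blob [169 280 118  16] (array([541. , 272.5]), array([123.6,   2.9]), 84.9, 1024) zmax 0.142
 blob [ 63 289  54  12] (array([528.3, 125.1]), array([50.6,  2.9]), 84.5, 400) zmax 0.142
 blob [480 303  32  21] (array([623.4, 565.3]), array([ 9.5, 34.7]), 17.4, 341) zmax 0.1419
 blob [236 100  44 121] (array([425.3, 321.8]), array([ 49.6, 129.1]), 81.5, 3695) zmax 0.1382
 blob [366 103  89 104] (array([449.9, 490. ]), array([103.6,  75.2]), 25.5, 4695) zmax 0.0875
 blob [393 233 119  97] (array([614.8, 575.1]), array([ 20.1, 172.3]), 16.6, 6798) zmax 0.1499
 blob [ 58 240 230  66] (array([540.9, 216.4]), array([235.7,  13.3]), 85.0, 8250) zmax 0.15
 blob [  0 286  48  54] (array([585.4, -28.7]), array([18. , 12.2]), 33.2, 795) zmax 0.1082
 blob [154 324 131  13] (array([645.2, 237. ]), array([175.4,  11.5]), 87.1, 800) zmax 0.0871
 blob [230  86  49   8] (array([836. , -42.5]), array([ 16. , 156.2]), 1.5, 159) zmax 0.1998
 
[... 322 characters left out ...]
1]), array([48.1, 49.7]), 68.2, 113) zmax 0.08
 blob [371 107  29  39] (array([ 751.4, -529. ]), array([107.1, 113.7]), 72.3, 777) zmax 0.0651
 blob [361 191  29  28] (array([ 467.5, -461.1]), array([100.4,  94.9]), 89.9, 247) zmax 0.0619
 blob [294 199  15  15] (array([ 466.1, -205.4]), array([49.5, 50. ]), 0.7, 176) zmax 0.0706
 blob [335 215  15  15] (array([ 408.2, -348.3]), array([49.8, 49.8]), 44.2, 178) zmax 0.0694
 blob [297 231  16  16] (array([ 352. , -215.4]), array([49.4, 50.4]), 44.8, 180) zmax 0.0735
 blob [378 231  15  15] (array([ 351.2, -497.6]), array([49., 49.]), 89.3, 180) zmax 0.0728
 blob [230 314  27  14] (array([79.4,  0.6]), array([34.6, 89.2]), 1.3, 140) zmax 0.0794
```

>>> {"name": "send_rows", "arguments": {"steps": [[0,1,0,0,1],[0,1,-50,0,1],[0,1,-100,0,1],[0,1,-146,0,1],[0,1,-146,0,1],[0,1,-146,0,1],[0,1,-146,0,0],[0,1,-146,0,0],[0,1,-146,0,0],[0,1,-146,0,0],[0,1,-146,0,0],[0,1,-146,0,0]]}}

```text
clock: 19.1
position: [0.4254, 0.3218, 0.1249]
orientation: [[-0.99, 0.142, 0.001], [0.142, 0.99, 0.001], [-0.001, 0.001, -1.0]]
ft_force: [0.6, 0.7, 5.0]
width: 0.027
finger_force: 40.6
```

>>> {"name": "send_rows", "arguments": {"steps": [[0,0,30,0,0],[0,0,70,0,0],[0,0,110,0,0],[0,0,150,0,0],[0,0,190,0,0],[0,0,225,0,0],[0,0,225,0,0],[20,-50,225,0.05,0],[40,-105,225,0.1,0],[60,-160,225,0.15,0],[80,-215,225,0.204,0],[100,-270,225,0.204,0],[120,-325,225,0.204,0],[143,-380,225,0.204,0],[160,-420,225,0.204,0],[166,-435,225,0.204,0],[166,-435,225,0.204,0],[166,-435,225,0.204,0]]}}

```text
clock: 21.35
position: [0.5909, -0.1121, 0.3492]
orientation: [[-0.998, -0.062, -0.0], [-0.062, 0.998, 0.0], [0.0, 0.0, -1.0]]
ft_force: [0.5, -0.1, -0.5]
width: 0.027
finger_force: 40.1
```

>>> {"name": "send_rows", "arguments": {"steps": [[0,0,-40,0,0],[0,0,-80,0,0],[0,0,-120,0,0],[0,0,-150,0,0],[0,0,-166,0,0],[0,0,-171,0,0],[0,0,-174,0,0],[0,0,-175,0,0],[0,0,-175,0,0]]}}

```text
clock: 22.48
position: [0.5913, -0.1135, 0.1748]
orientation: [[-0.998, -0.061, 0.001], [-0.061, 0.998, -0.0], [-0.001, -0.0, -1.0]]
ft_force: [0.3, 0.1, -1.0]
width: 0.0268
finger_force: 40.1
```

>>> {"name": "send_rows", "arguments": {"steps": [[0,0,-1,0,0],[0,0,-2,0,0],[0,0,-2,0,0]]}}

```text
clock: 22.85
position: [0.5913, -0.1135, 0.1729]
orientation: [[-0.998, -0.061, 0.001], [-0.061, 0.998, -0.0], [-0.001, -0.0, -1.0]]
ft_force: [-1.6, 0.3, 4.9]
width: 0.0267
finger_force: 40.8
```

>>> {"name": "send_rows", "arguments": {"steps": [[0,0,1,0,0.2],[0,0,1,0,0.35],[0,0,1,0,0.55],[0,0,1,0,0.55],[0,0,1,0,0.55],[0,0,20,0,0.55],[0,0,50,0,0.55],[0,0,100,0,0.8],[0,0,156,0,1],[-20,-20,156,0,1],[-120,-90,130,-0.15,1],[-120,-90,60,-0.15,1],[-120,-90,60,-0.15,1],[-120,-90,60,-0.15,1],[-120,-90,60,-0.15,1],[-120,-90,60,-0.15,1]]}}

```text
clock: 24.85
position: [0.4721, -0.2032, 0.2335]
orientation: [[-0.996, 0.088, 0.002], [0.088, 0.996, -0.001], [-0.002, -0.001, -1.0]]
ft_force: [-0.8, -0.8, 0.4]
width: 0.0852
finger_force: 0.0
```

```bash
python3 - <<'E'
from h import *
o,im,P=wlook("w6")
blobs(P,.05,.075,60);blobs(P,.01,.075)
im=get_image("scene");save("s6",im)
im=get_image("top");P=cloud(im);P[:,:230]=np.nan;P[:,400:]=np.nan
blobs(P,.176,.2,30);blobs(P,.03,.08,100)
E
```

```text
t 24.85 tcp [ 472.1 -203.2  233.5] yaw 85.0 w 0.0852 F [-0.8 -0.8  0.4] 0.0
 blob [226  35  22  26] (array([ 355.4, -213.4]), array([19.5, 19.1]), 23.1, 433) zmax 0.0684
 blob [ 96 113  27  22] (array([ 411.5, -346.4]), array([19.5, 19.2]), 54.8, 461) zmax 0.0684
 blob [  0 141  70  88] (array([ 474.1, -447.9]), array([74.9, 99.7]), 70.1, 909) zmax 0.057
 blob [250 157  19  22] (array([ 470.1, -202.7]), array([18.9, 19.1]), 88.4, 338) zmax 0.0684
 blob [319 209  49  27] (array([ 531.1, -119.5]), array([16.3, 49.1]), 21.7, 430) zmax 0.075
 blob [245 219  45  15] (array([ 535.3, -200.2]), array([ 5.6, 49.4]), 2.7, 384) zmax 0.075
 blob [167 229  47  21] (array([ 540.8, -283.5]), array([49.4, 19.1]), 70.8, 418) zmax 0.0749
 blob [405 244  23  21] (array([584.2, -36.5]), array([ 9. , 17.3]), 41.5, 245) zmax 0.0748
 blob [327 292  25  25] (array([ 641.3, -125.7]), array([13.2, 31.9]), 36.2, 294) zmax 0.075
 blob [287 298  15  20] (array([ 645. , -173.5]), array([21.8,  8.3]), 48.8, 143) zmax 0.0749
 blob [190 307  43  21] (array([ 648.3, -275.7]), array([49.6, 16.5]), 74.6, 490) zmax 0.07
[... 1539 characters left out ...]
), array([55.5, 28.9]), 5.8, 139) zmax 0.1908
 blob [299 155   9  16] (array([ 592.9, -197.4]), array([27.2, 50.6]), 88.7, 124) zmax 0.1925
 blob [273 156  10  17] (array([ 588.8, -115.5]), array([52.9, 27.5]), 5.6, 137) zmax 0.1891
 blob [268  93  15  15] (array([ 837.5, -119.5]), array([43.3, 50.8]), 73.0, 103) zmax 0.08
 blob [371 107  29  39] (array([ 751.6, -528.1]), array([104.5, 114.2]), 73.6, 778) zmax 0.0656
 blob [361 191  29  28] (array([ 467.3, -462.4]), array([95.4, 98.9]), 0.9, 243) zmax 0.063
 blob [335 215  15  15] (array([ 408.6, -348.2]), array([48.9, 49.7]), 88.6, 183) zmax 0.0724
 blob [377 231  16  15] (array([ 351.1, -496.6]), array([51.5, 49. ]), 88.5, 184) zmax 0.0752
```

View pics/s6.png

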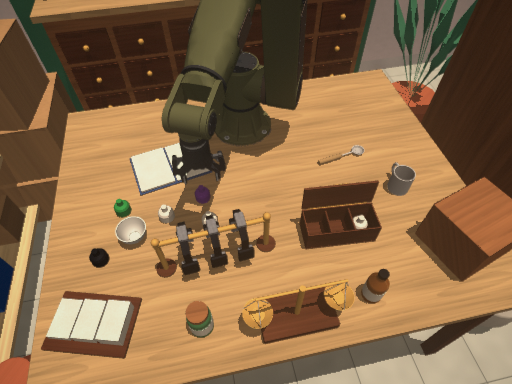

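All three headsets hang on the rail at (188,245), (214,240) and (243,235). Jar 1's knob is at (470.1,-202.7) with its top at 66–68 mm, as expected, so I'll grip it there.

>>> {"name": "send_rows", "arguments": {"steps": [[-2,0,-50,0,0.6],[-2,0,-100,0,0.6],[-2,0,-150,0,0.6],[-2,0,-172,0,0.6],[-2,0,-177,0,0.6],[-2,0,-177,0,0.6],[-2,0,-177,0,0],[-2,0,-177,0,0],[-2,0,-177,0,0],[-2,0,-177,0,0],[-2,0,-177,0,0]], "grip_force": 40}}

```text
clock: 26.38
position: [0.4697, -0.2036, 0.0562]
orientation: [[-0.996, 0.089, 0.002], [0.089, 0.996, -0.001], [-0.002, -0.001, -1.0]]
ft_force: [-0.1, 1.0, 6.1]
width: 0.0183
finger_force: 39.1
```

>>> {"name": "send_rows", "arguments": {"steps": [[0,0,30,0,0],[0,0,80,0,0],[0,0,130,0,0],[0,0,180,0,0],[0,0,230,0,0],[0,50,230,0,0],[0,110,230,0,0],[10,170,230,0,0],[30,230,230,0,0],[60,290,230,0,0],[90,330,230,0,0],[110,337,230,0,0],[110,337,230,0,0],[110,337,230,0,0]]}}

```text
clock: 28.12
position: [0.5787, 0.1332, 0.2852]
orientation: [[-0.996, 0.089, -0.0], [0.089, 0.996, -0.0], [0.0, -0.0, -1.0]]
ft_force: [0.1, 0.5, -1.4]
width: 0.0183
finger_force: 39.7
```

```bash
python3 - <<'E'
from h import *
o,im,P=wlook("w7")
m=(P[...,2]>.08)&(P[...,2]<.09)&(P[...,0]>.52)&(P[...,0]<.67)&(P[...,1]>.05)&(P[...,1]<.36)
print(rect(P,m))
c=np.array([594,209.5]);
a=np.radians(85.0);ex=np.array([np.sin(a),-np.cos(a)]);ey=np.array([np.cos(a),np.sin(a)])
q=P[m][:,:2]*1000-c; X=q@ex;Y=q@ey
print("x range",np.percentile(X,[1,5,50,95,99]),"Y",np.percentile(Y,[1,99]))
H=np.histogram(Y,bins=np.arange(-130,131,5));print(list(zip(H[1],H[0])))
H=np.histogram(X,bins=np.arange(-70,71,5));print(list(zip(H[1],H[0])))
blobs(P,.1,.2,200)
E
```

```text
t 28.12 tcp [578.7 133.2 285.2] yaw 84.9 w 0.0183 F [ 0.1  0.5 -1.4] 39.672263860702515
(array([592.1, 212. ]), array([235.8, 108.2]), 85.1, 1353)
x range [-56.06108788 -32.15705044  33.16848987  50.21912739  50.95813043] Y [-115.26355048  119.71829642]
[(np.int64(-130), np.int64(0)), (np.int64(-125), np.int64(0)), (np.int64(-120), np.int64(24)), (np.int64(-115), np.int64(240)), (np.int64(-110), np.int64(0)), (np.int64(-105), np.int64(0)), (np.int64(-100), np.int64(0)), (np.int64(-95), np.int64(0)), (np.int64(-90), np.int64(0)), (np.int64(-85), np.int64(0)), (np.int64(-80), np.int64(0)), (np.int64(-75), np.int64(0)), (np.int64(-70), np.int64(0)), (np.int64(-65), np.int64(0)), (np.int64(-60), np.int64(0)), (np.int64(-55), np.int64(5)), (np.int64(-50), np.int64(3)), (np.int64(-45), np.int64(5)), (np.int64(-40), np.int64(5)), (np.int64(-35), np.int64(5)), (np.int64(-30), np.int64(28)), (np.int64(-25), np.int64(26)), (np.int64(-20), np.int64(26)), (np.int64(-15), np.int64(21)), (np.int64(-10), np.int64(24)), (np.int64(-5), np.int64(18)), (np.int64(0), np.int64(19)), (np.int64(5), np.int6
[... 1158 characters left out ...]
), (np.int64(0), np.int64(43)), (np.int64(5), np.int64(47)), (np.int64(10), np.int64(48)), (np.int64(15), np.int64(48)), (np.int64(20), np.int64(45)), (np.int64(25), np.int64(40)), (np.int64(30), np.int64(26)), (np.int64(35), np.int64(26)), (np.int64(40), np.int64(23)), (np.int64(45), np.int64(525)), (np.int64(50), np.int64(96)), (np.int64(55), np.int64(0)), (np.int64(60), np.int64(0)), (np.int64(65), np.int64(0))]
 blob [209 119 303  22] (array([535.1, 216.3]), array([234.4,  14.8]), 85.1, 5453) zmax 0.188
 blob [  0 140  44  23] (array([ 538.6, -114. ]), array([20.3, 45.3]), 2.2, 713) zmax 0.1399
 blob [  0 181 118  90] (array([606.6, -85.5]), array([ 68.5, 128.3]), 42.9, 4039) zmax 0.1821
```

View pics/w7.png

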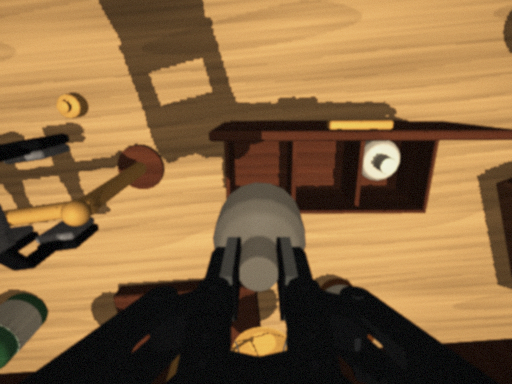

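Jar 1 is held upright. The case is centred near (595,211), with the stored jar at the +y end and the other two compartments empty. Next I lower jar 1 into the -y compartment.

>>> {"name": "send_rows", "arguments": {"steps": [[17,1,0,0,0],[17,1,0,0,0],[17,1,-40,0,0],[17,1,-80,0,0],[17,1,-120,0,0],[17,1,-150,0,0],[17,1,-180,0,0],[17,1,-205,0,0],[17,1,-216,0,0],[17,1,-221,0,0],[17,1,-221,0,0]]}}

```text
clock: 29.55
position: [0.5963, 0.1346, 0.0649]
orientation: [[-0.996, 0.089, 0.001], [0.089, 0.996, 0.0], [-0.001, 0.0, -1.0]]
ft_force: [0.8, -0.1, -1.5]
width: 0.0181
finger_force: 39.7
```

>>> {"name": "send_rows", "arguments": {"steps": [[0,0,-2,0,0],[0,0,-3,0,0],[0,0,-3,0,0],[0,0,-3,0,0]]}}

```text
clock: 30.05
position: [0.5963, 0.1346, 0.0614]
orientation: [[-0.996, 0.089, 0.0], [0.089, 0.996, 0.0], [-0.0, 0.0, -1.0]]
ft_force: [0.9, -0.3, -1.6]
width: 0.0181
finger_force: 39.8
```

>>> {"name": "send_rows", "arguments": {"steps": [[0,0,-1,0,0],[0,0,-1,0,0],[0,0,-2,0,0],[0,0,-2,0,0]]}}

```text
clock: 30.55
position: [0.5968, 0.135, 0.0611]
orientation: [[-0.996, 0.088, 0.002], [0.088, 0.996, 0.001], [-0.002, 0.001, -1.0]]
ft_force: [-7.0, 1.7, 16.0]
width: 0.0182
finger_force: 41.3
```

>>> {"name": "send_rows", "arguments": {"steps": [[0,0,1,0,0.25],[0,0,2,0,0.35],[0,0,2,0,0.38],[0,0,2,0,0.38],[0,0,15,0,0.38],[0,0,40,0,0.38],[0,0,80,0,0.38],[0,0,130,0,0.5],[0,0,190,0,0.6],[-40,-40,190,0,0.8],[-100,-200,190,0,0.8],[-100,-200,190,0,0.8],[-100,-200,190,0,0.8],[-184,-480,190,0,0.8],[-184,-480,190,0,0.8],[-184,-480,190,0,0.8],[-184,-480,190,0,0.8],[-184,-480,190,0,0.8],[-184,-480,190,0,0.8],[-184,-480,170,0,0.8]]}}

```text
clock: 33.05
position: [0.4125, -0.3456, 0.2309]
orientation: [[-0.996, 0.089, 0.002], [0.089, 0.996, -0.002], [-0.003, -0.002, -1.0]]
ft_force: [0.6, 0.4, -0.3]
width: 0.0682
finger_force: 0.0
```

```bash
python3 - <<'E'
from h import *
o,im,P=wlook("w8")
blobs(P,.05,.07,60);blobs(P,.01,.075)
im=get_image("top");save("t8",im);P=cloud(im)
Q=P.copy();Q[:,:140]=np.nan;Q[:,222:]=np.nan;Q[:145]=np.nan;Q[192:]=np.nan
blobs(Q,.04,.078,30)
Q=P.copy();Q[:,230:380]=P[:,230:380];Q[:,:230]=np.nan;Q[:,380:]=np.nan;blobs(Q,.176,.2,30)
a=im["pixels"][140:260,80:420,::-1];cv2.imwrite("pics/t8c.png",cv2.resize(a,(793,280),interpolation=cv2.INTER_CUBIC))
E
```

```text
t 33.05 tcp [ 412.5 -345.6  230.9] yaw 84.9 w 0.0682 F [ 0.6  0.4 -0.3] 0.0
 blob [378  90  27  22] (array([ 355. , -214.1]), array([19.3, 19.5]), 26.1, 476) zmax 0.0686
 blob [ 88 115  28  22] (array([ 353.4, -496.1]), array([19.7, 19.4]), 46.6, 476) zmax 0.0686
 blob [248 159  20  22] (array([ 411.2, -346.9]), array([19.2, 18.8]), 34.1, 344) zmax 0.0684
 blob [117 185  90  79] (array([ 466.3, -460.1]), array([92.7, 98.4]), 5.5, 1029) zmax 0.0574
 blob [443 247  54  28] (array([ 531.8, -120.1]), array([19.3, 49.7]), 25.4, 534) zmax 0.07
 blob [371 256  49  25] (array([ 535.8, -202.9]), array([16.5, 49.1]), 22.4, 449) zmax 0.07
 blob [298 266  28  16] (array([ 539.9, -295.3]), array([ 5.5, 33.3]), 11.5, 258) zmax 0.0699
 blob [ 70 274  24  23] (array([ 534.1, -567.8]), array([18.9, 19.8]), 13.2, 356) zmax 0.0681
 blob [253 312  15  16] (array([ 601.9, -361.3]), array([17.4,  8.6]), 81.5, 164) zmax 0.07
 blob [468 323  19  11] (array([636.3, -95.7]), array([ 3.3, 13.4]), 3.4, 103) zmax 0.0698
 blob [309 339  20  13] (array([ 649.4, -293.1]), array([11.5, 26.4]), 29.4, 195) zmax 0.07
 
[... 1261 characters left out ...]
60.6]), array([35.9, 36.2]), 10.1, 280) zmax 0.0144
 blob [ 99 357  39  27] (array([ 696.5, -571.3]), array([53.1, 30. ]), 82.2, 716) zmax 0.0467
 blob [147 154  68  28] (array([598.4, 213.1]), array([224.6,  85.7]), 84.1, 484) zmax 0.0778
 blob [198 164  14  15] (array([594.4, 133.4]), array([47.2, 48. ]), 56.7, 151) zmax 0.0756
 blob [230  86  50   7] (array([836.4, -44.4]), array([ 15.4, 160.4]), 0.7, 154) zmax 0.2
 blob [325 153  10  19] (array([ 595.4, -284.1]), array([58.8, 27.7]), 3.6, 140) zmax 0.1901
 blob [299 154  10  17] (array([ 594.7, -198.2]), array([54. , 27.5]), 3.0, 135) zmax 0.1889
 blob [273 156  10  17] (array([ 589.3, -115.1]), array([53.3, 27.4]), 3.5, 135) zmax 0.1902
```

View pics/t8c.png

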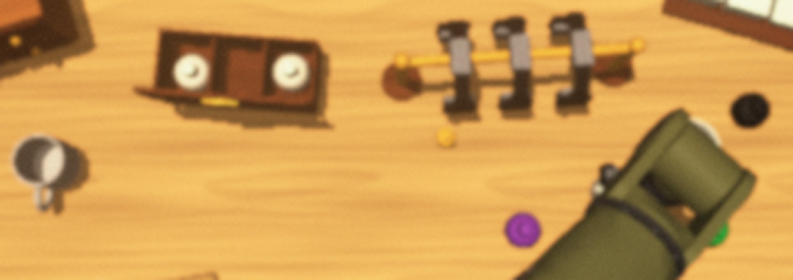

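Jar 1 stands in the right-hand compartment at crop (290,72), and the three headsets hang in place. Jar 2's knob is at (411.2,-346.9), next to grip.

>>> {"name": "send_rows", "arguments": {"steps": [[-1,-1,-50,0,0.6],[-1,-1,-100,0,0.6],[-1,-1,-150,0,0.6],[-1,-1,-168,0,0.6],[-1,-1,-173,0,0.6],[-1,-1,-173,0,0.6],[-1,-1,-173,0,0],[-1,-1,-173,0,0],[-1,-1,-173,0,0],[-1,-1,-173,0,0],[-1,-1,-173,0,0]], "grip_force": 40}}

```text
clock: 34.52
position: [0.4115, -0.3469, 0.0575]
orientation: [[-0.996, 0.089, 0.001], [0.089, 0.996, -0.001], [-0.001, -0.001, -1.0]]
ft_force: [-0.9, 0.2, 6.9]
width: 0.0181
finger_force: 38.8
```

>>> {"name": "send_rows", "arguments": {"steps": [[0,0,30,0,0],[0,0,80,0,0],[0,0,130,0,0],[0,0,180,0,0],[0,0,230,0,0],[0,50,230,0,0],[0,110,230,0,0],[10,170,230,0,0],[30,230,230,0,0],[60,285,230,0,0],[90,335,230,0,0],[115,385,230,0,0],[140,435,230,0,0],[165,485,230,0,0],[180,530,230,0,0],[191,557,230,0,0],[191,557,230,0,0],[191,557,230,0,0],[191,557,230,0,0]]}}

```text
clock: 36.9
position: [0.6021, 0.2097, 0.2866]
orientation: [[-0.996, 0.09, 0.0], [0.09, 0.996, -0.0], [-0.0, 0.0, -1.0]]
ft_force: [0.2, 0.1, -2.3]
width: 0.0183
finger_force: 39.7
```

```bash
python3 - <<'E'
from h import *
o,im,P=wlook("w9")
E
```

```text
t 36.9 tcp [602.1 209.7 286.6] yaw 84.9 w 0.0183 F [ 0.2  0.1 -2.3] 39.67268407344818
```

View pics/w9.png

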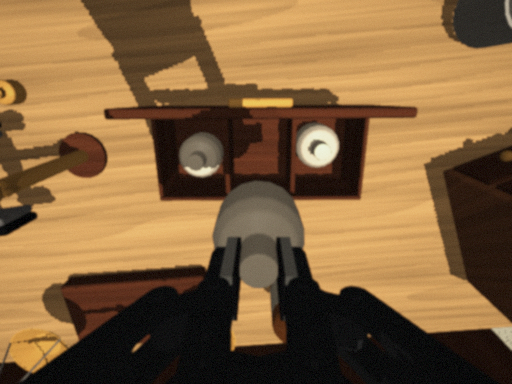

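Jar 2 is held upright and the middle compartment at (260,155) is empty. I'll lower it.

>>> {"name": "send_rows", "arguments": {"steps": [[0,1,-40,0,0],[0,1,-80,0,0],[0,1,-120,0,0],[0,1,-150,0,0],[0,1,-180,0,0],[0,1,-205,0,0],[0,1,-216,0,0],[0,1,-221,0,0],[0,1,-223,0,0],[0,1,-224,0,0],[0,1,-224,0,0]]}}

```text
clock: 38.33
position: [0.6023, 0.2116, 0.0627]
orientation: [[-0.996, 0.089, 0.001], [0.089, 0.996, 0.0], [-0.001, 0.0, -1.0]]
ft_force: [0.3, 1.0, -1.8]
width: 0.0177
finger_force: 39.7
```

>>> {"name": "send_rows", "arguments": {"steps": [[0,0,-1,0,0],[0,0,-2,0,0],[0,0,-2,0,0],[0,0,-2,0,0]]}}

```text
clock: 38.83
position: [0.6028, 0.2117, 0.0625]
orientation: [[-0.996, 0.089, 0.002], [0.089, 0.996, 0.0], [-0.002, 0.001, -1.0]]
ft_force: [-6.8, -2.7, 16.5]
width: 0.0184
finger_force: 41.3
```

>>> {"name": "send_rows", "arguments": {"steps": [[0,0,1,0,0.25],[0,0,2,0,0.35],[0,0,2,0,0.38],[0,0,2,0,0.38],[0,0,15,0,0.38],[0,0,40,0,0.38],[0,0,80,0,0.38],[0,0,130,0,0.38],[0,0,180,0,0.38],[0,0,240,0,0.2],[-60,-15,240,0,0],[-110,-28,240,0,0],[-152,-38,240,0,0],[-152,-38,240,0,0],[-152,-38,240,0,0],[-152,-38,240,0,0]]}}

```text
clock: 40.83
position: [0.4508, 0.1737, 0.3003]
orientation: [[-0.996, 0.089, -0.0], [0.089, 0.996, -0.0], [0.0, -0.0, -1.0]]
ft_force: [0.0, -0.5, 0.7]
width: 0.0005
finger_force: 0.0
```

```bash
python3 - <<'E'
from h import *
o,im,P=wlook("w10")
blobs(P,.1,.195,200)
m=(P[...,2]>.1)&(P[...,2]<.195)&(P[...,0]>.5)&(P[...,0]<.57)&(P[...,1]>.15)&(P[...,1]<.19)
q=P[m]*1000; s=(q[:,:2]-[541,166])@np.array([.996,-.087])
for z in range(100,195,10):
    k=abs(q[:,2]-z)<5
    if k.any(): print(z,np.round(np.percentile(s[k],[5,95]),1),k.sum())
im=get_image("scene");cv2.imwrite("pics/s10.png",cv2.resize(im["pixels"][140:260,140:400,::-1],(780,360),interpolation=cv2.INTER_CUBIC))
E
```

```text
t 40.83 tcp [450.8 173.7 300.3] yaw 84.9 w 0.0005 F [ 0.  -0.5  0.7] 0.0
 blob [188 230 249  45] (array([534.5, 216.6]), array([235.7,  15.8]), 84.7, 7937) zmax 0.1879
 blob [  0 244 116 114] (array([589.9, -78.8]), array([128.3, 116.8]), 3.7, 4898) zmax 0.1859
 blob [495 289  17  95] (array([730.9, 488.4]), array([171.1,  20.3]), 10.2, 853) zmax 0.1282
100 [-8.  -7.3] 63
110 [-8.5 -7.3] 121
120 [-9. -8.] 48
130 [-9.3 -8.3] 35
140 [-9.8 -8.6] 27
```

View pics/s10.png

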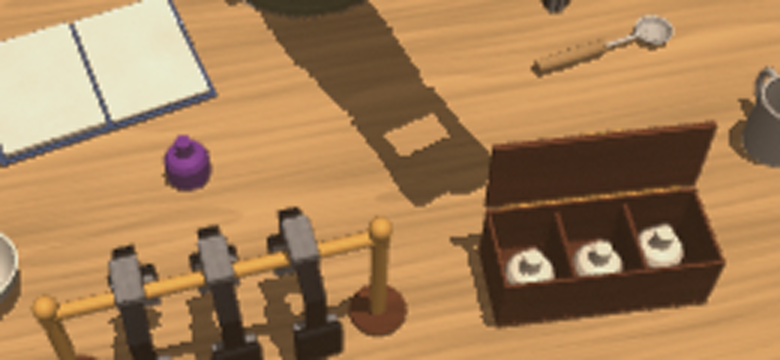

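All three jars stand in their compartments and the headsets are hung. The lid's outer face lies where I predicted, so I'll push it shut along its arc.

>>> {"name": "send_rows", "arguments": {"steps": [[10,-1,-50,0,0],[20,-2,-100,0,0],[30,-3,-130,0,0],[30,-3,-130,0,0],[50,-4,-130,0,0],[64,-6,-130,0,0],[75,-7,-129,0,0],[85,-7,-129,0,0],[95,-8,-130,0,0],[105,-9,-133,0,0],[114,-10,-137,0,0],[123,-11,-142,0,0],[131,-11,-148,0,0],[138,-12,-156,0,0],[144,-13,-164,0,0],[149,-13,-173,0,0],[152,-13,-179,0,0],[154,-13,-186,0,0],[156,-14,-192,0,0],[156,-14,-192,0,0]]}}

```text
clock: 43.42
position: [0.606, 0.1595, 0.1077]
orientation: [[-0.996, 0.089, -0.001], [0.089, 0.996, -0.0], [0.001, -0.0, -1.0]]
ft_force: [-0.4, -0.7, 0.3]
width: -0.0004
finger_force: 0.0
```

```bash
python3 - <<'E'
from h import *
o,im,P=wlook("w11")
m=(P[...,2]>.08)&(P[...,2]<.2)&(P[...,0]>.5)&(P[...,0]<.67)&(P[...,1]>.08)&(P[...,1]<.34)
blobs(np.where(m[...,None],P,np.nan),.08,.2)
im=get_image("top");P=cloud(im)
m=(P[...,0]>.54)&(P[...,0]<.66)&(P[...,1]>.26)&(P[...,1]<.32)
for x in range(540,660,15):
    k=m&(abs(P[...,0]*1000-x)<6); print(x,round(float(np.nanmedian(P[k][:,2])),4),k.sum())
E
```

```text
t 43.42 tcp [606.  159.5 107.7] yaw 84.9 w -0.0004 F [-0.4 -0.7  0.3] 0.0
 blob [ 20 114 492 270] (array([591.7, 198.3]), array([208.3, 105.6]), 85.1, 99057) zmax 0.1901
540 0.0029 26
555 0.0905 90
570 0.0936 60
585 0.0962 61
600 0.0961 61
615 0.096 52
630 0.0986 59
645 0.0987 43
```

>>> {"name": "send_rows", "arguments": {"steps": [[0,0,-3,0,0],[0,0,-5,0,0],[0,0,-6,0,0],[0,0,-7,0,0],[0,0,-7,0,0]]}}

```text
clock: 44.15
position: [0.6062, 0.1596, 0.1016]
orientation: [[-0.996, 0.089, 0.0], [0.089, 0.996, 0.0], [-0.0, 0.0, -1.0]]
ft_force: [-0.8, -0.1, 3.7]
width: -0.0
finger_force: 2.0
```

>>> {"name": "send_rows", "arguments": {"steps": [[0,0,-1,0,0],[0,0,-2,0,0],[0,0,-2,0,0],[0,0,-2,0,0]]}}

```text
clock: 44.65
position: [0.6063, 0.1596, 0.1014]
orientation: [[-0.996, 0.089, 0.001], [0.089, 0.996, 0.0], [-0.001, 0.0, -1.0]]
ft_force: [-9.8, -1.7, 20.6]
width: -0.0001
finger_force: 10.5
```

>>> {"name": "send_rows", "arguments": {"steps": [[0,0,3,0,0],[0,0,30,0,0],[0,0,80,0,0],[0,0,140,0,0],[0,0,200,0,0],[-60,0,230,0,0],[-120,0,230,0,0],[-180,0,230,0,0],[-240,0,230,0,0],[-240,0,230,0,0],[-240,0,230,0,0]]}}

```text
clock: 46.02
position: [0.3666, 0.1597, 0.3295]
orientation: [[-0.996, 0.089, 0.001], [0.089, 0.996, 0.0], [-0.001, 0.0, -1.0]]
ft_force: [1.0, -0.3, 0.1]
width: -0.0004
finger_force: 0.0
```

```bash
python3 - <<'E'
from h import *
o,im,P=wlook("w12")
q=P.reshape(-1,3)*1000
d=(q[:,:2]-[545.4,215.8]);s=d@np.array([.996,-.087]);y=d@np.array([.087,.996])
for a in range(10,100,20):
    k=(abs(s-a)<8)&(abs(abs(y)-70)<40)
    if k.any(): print(a,np.round(np.nanmedian(q[k][:,2]),1),k.sum())
im=get_image("top");save("t12",im);P=cloud(im)
Q=P.copy();Q[:,:230]=np.nan;Q[:,380:]=np.nan
blobs(Q,.176,.2,30)
im=get_image("scene");save("s12",im)
E
```

```text
t 46.02 tcp [366.6 159.7 329.5] yaw 84.9 w -0.0004 F [ 1.  -0.3  0.1] 0.0
10 93.8 535
30 93.9 308
50 93.8 129
70 94.0 6
90 93.9 76
 blob [230  86  49   8] (array([835.7, -42.7]), array([ 15.3, 156.5]), 1.7, 157) zmax 0.1999
 blob [325 153  10  17] (array([ 597.5, -284. ]), array([52.9, 27.9]), 3.0, 134) zmax 0.1909
 blob [299 155  10  17] (array([ 592.1, -198.5]), array([52.4, 28.4]), 4.3, 134) zmax 0.1898
 blob [273 156  10  18] (array([ 587.6, -115.3]), array([55. , 27.3]), 4.1, 135) zmax 0.1936
```

View pics/s12.png

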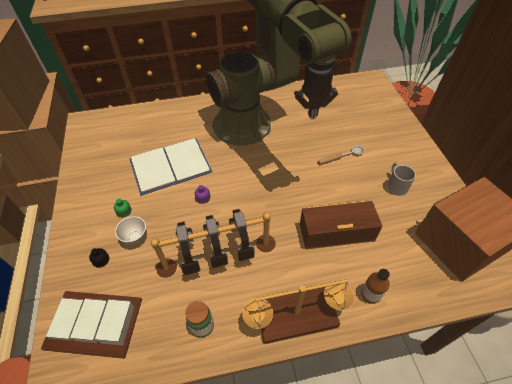

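The lid lies flat (93.8–94.0 mm from hinge to edge). Three headsets hang on the rail at (188,245), (214,240) and (243,235), and the bystanders are in place, so I'm handing in.

```bash
python3 -c "
from bench import job_done;print(job_done())"
```

```text
the job is handed in; nothing more can be done
None
```

I hung all three headsets on the rail, put both loose white jars in the case's two empty compartments, shut the lid fully and handed the job in at about 46 s; no verdict came back.

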